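Roll-check piston rods on the granite plate and reject the bent one

TASK

One of the three piston rods lying on the granite plate is bent, by too little to be seen. Take the rubber-faced float by its handle and roll each of the three rods in turn under it, through a full turn or a little more over the plate, pressing lightly but steadily so that you feel which one wobbles and lifts the float, and never bearing down hard on it. Then set the float down flat on the bench, rubber down, put the bent rod in the empty green bin beside the plate and leave the two straight ones lying on the plate, with everything else left where it is.

Things in the scene. Friction and masses are not known exactly. Their poses are not given: they have to be found in the camera images.
- plate: black granite plate, 300 mm (x) by 450 mm (y), fixed on adjustable feet. Origin under its centre, 0 to 12 mm above the bench as the feet are set, the flat top 75 mm above the origin; x to the edge far from the robot. The rods lie roughly along its y 140 mm apart, 45 to 70 mm in from the robot-side edge, free plate on their +x side. Contact is stiff, over 10 N a mm
- rod_a: chromed piston rod, one of three alike (one is bent, middle 2 mm out of line; the name does not tell which): body 16 mm across, 96 mm long, threaded stub 10 mm across, 18 mm long at one end; 0.16 kg. Origin mid-body on the axis, 8 mm above the plate; x along the rod to the stub. Rolls half as far as the float on it; stays where left. Over 20 N on the plate marks it
- rod_b: chromed piston rod, one of three alike (one is bent, middle 2 mm out of line; the name does not tell which): body 16 mm across, 96 mm long, threaded stub 10 mm across, 18 mm long at one end; 0.16 kg. Origin mid-body on the axis, 8 mm above the plate; x along the rod to the stub. Rolls half as far as the float on it; stays where left. Over 20 N on the plate marks it
- rod_c: chromed piston rod, one of three alike (one is bent, middle 2 mm out of line; the name does not tell which): body 16 mm across, 96 mm long, threaded stub 10 mm across, 18 mm long at one end; 0.16 kg. Origin mid-body on the axis, 8 mm above the plate; x along the rod to the stub. Rolls half as far as the float on it; stays where left. Over 20 N on the plate marks it
- float: hand float, 0.35 kg: flat sole 120 mm (x) by 76 mm (y) and 18 mm thick, black rubber underneath and aluminium above, with a wooden handle bar across it. It starts on the bench, rubber down, on one side of the plate. Origin at the centre of the rubber face; z up, y along the handle
- float_grip (a point): middle of the float's wooden handle bar, 56 mm above the rubber face; the bar runs along the float's y, 78 mm long, 24 mm wide (x), 22 mm high, on two posts; the gap under it is 27 mm high and 48 mm long
- bin: empty green storage bin, fixed on the bench on the other side of the plate from the float, 170 mm (x) by 115 mm (y), walls 4 mm thick, 75 mm high, the front (-x) 51 mm of it only 41 mm high. Origin at bench height under its centre
- bin_floor (a point): centre of the bin's inner floor, 4 mm above the bench; axes as the bin
- v_block: bystander: dark steel V-block 34 x 60 x 36 mm near the plate's far edge (origin under it), leave alone
- square: bystander: steel square 18 x 75 mm, 109 mm high, near the plate's far edge (origin under it), leave alone
- nipple: bystander: steel hex nipple 24 mm across, 32 mm high, standing on the plate beyond the gap between two rods, leave alone
- coupling: bystander: brass coupling 34 mm across, 45 mm high, on the bench, leave alone
- elbow: bystander: brass elbow 36 mm high on the bench, leave alone
- caliper: bystander: caliper 200 mm long and 13 mm high lying along the plate's far edge, leave alone
- cleaner: bystander: white bottle 52 mm across, 150 mm high, on the bench, leave alone

How it is judged (in metres and radians):
On the way, in this order (a step that is already met when the one before it is completed fails the run):
1. a first rod has been rolled through a full turn on the plate under the pressing float (((distance of rod_a from where it was at the start of the episode above 0.045 m and contact force between rod_a and plate above 2.8 N and contact force between rod_a and float above 1 N and angular speed of rod_a above 0.3 rad/s) or (distance of rod_b from where it was at the start of the episode above 0.045 m and contact force between rod_b and plate above 2.8 N and contact force between rod_b and float above 1 N and angular speed of rod_b above 0.3 rad/s) or (distance of rod_c from where it was at the start of the episode above 0.045 m and contact force between rod_c and plate above 2.8 N and contact force between rod_c and float above 1 N and angular speed of rod_c above 0.3 rad/s))).
2. a second rod has been rolled through a full turn in the same way ((((distance of rod_a from where it was at the start of the episode above 0.045 m and contact force between rod_a and plate above 2.8 N and contact force between rod_a and float above 1 N and angular speed of rod_a above 0.3 rad/s) and distance of any of rod_b, rod_c from where it was at the start of the episode above 0.045 m) or ((distance of rod_b from where it was at the start of the episode above 0.045 m and contact force between rod_b and plate above 2.8 N and contact force between rod_b and float above 1 N and angular speed of rod_b above 0.3 rad/s) and distance of any of rod_a, rod_c from where it was at the start of the episode above 0.045 m) or ((distance of rod_c from where it was at the start of the episode above 0.045 m and contact force between rod_c and plate above 2.8 N and contact force between rod_c and float above 1 N and angular speed of rod_c above 0.3 rad/s) and distance of any of rod_a, rod_b from where it was at the start of the episode above 0.045 m))).
3. the third rod has been rolled through a full turn in the same way ((((distance of rod_a from where it was at the start of the episode above 0.045 m and contact force between rod_a and plate above 2.8 N and contact force between rod_a and float above 1 N and angular speed of rod_a above 0.3 rad/s) and distance of each of rod_b, rod_c from where it was at the start of the episode above 0.045 m) or ((distance of rod_b from where it was at the start of the episode above 0.045 m and contact force between rod_b and plate above 2.8 N and contact force between rod_b and float above 1 N and angular speed of rod_b above 0.3 rad/s) and distance of each of rod_a, rod_c from where it was at the start of the episode above 0.045 m) or ((distance of rod_c from where it was at the start of the episode above 0.045 m and contact force between rod_c and plate above 2.8 N and contact force between rod_c and float above 1 N and angular speed of rod_c above 0.3 rad/s) and distance of each of rod_a, rod_b from where it was at the start of the episode above 0.045 m))).
At the end, for the whole second after the job is handed in: the bent rod lies at rest in the green bin, the two straight rods lie at rest on the granite plate, the float lies flat (within 5 degrees) and at rest on the bench, rubber down, and the gripper is clear of everything (x of rod_a in the frame of plate between -0.145 and 0.145 m and y of rod_a in the frame of plate between -0.22 and 0.22 m and z of rod_a in the frame of plate between 0.079 and 0.087 m and linear speed of each of rod_a, rod_c, rod_b, float below 0.02 m/s and x of rod_c in the frame of plate between -0.145 and 0.145 m and y of rod_c in the frame of plate between -0.22 and 0.22 m and z of rod_c in the frame of plate between 0.079 and 0.087 m and x of rod_b in the frame of bin_floor between -0.08 and 0.08 m and y of rod_b in the frame of bin_floor between -0.053 and 0.053 m and z of rod_b in the frame of bin_floor between 0 and 0.045 m and height (world z) of float between -0.008 and 0.008 m and angle between float's own z axis and vertical below 0.08 rad); the robot touches nothing.
It fails at once if a rod is pressed onto the plate with more than 20 N (contact force between any of rod_a, rod_b, rod_c and plate above 20 N).
It fails at once if a bystander (V-block, square, nipple, coupling, elbow, caliper or bottle) is moved more than 20 mm (distance of any of v_block, square, nipple, coupling, elbow, caliper, cleaner from where it was at the start of the episode above 0.02 m).
It also fails if it takes over 72 s, if anything falls off the work surface, if the arm or the gripper's body presses on something with over 40 N, if the wrist force passes 120 N, or if a joint passes its speed limit or range.

ROBOT

A 6-joint arm with a two-finger parallel gripper is mounted at the origin on the work surface. World frame = base frame: x ahead of the robot, y to its left, z up, the work surface at z = 0. Lengths are in m, angles in degrees, forces in N, time in s.
With the tool pointing down it reaches from about 0.275 to 0.75 m from the base axis. Payload 10.2 kg.
Tool frame: the origin (TCP) lies midway between the tips of the shut fingers; the grasp point (between the pads) lies 19 mm behind it; z points along the fingers, y is the line along which they close (so a half turn about z gives the same grasp; the last joint's range is limited). The gripper opens to 85 mm and grips with 20 to 120 N. Pads are 22 mm wide; open, the fingers measure 114 mm over their backs; the gripper's body (76 mm by 85 mm) begins 54 mm behind the grasp point. The pads swing forward as they close: fully open they stand 13 mm farther back than shut.
Start: joints at [-12.8, 17.928, 85.812, -0, 76.261, -12.8], TCP at [0.525, -0, 0.231] pointing down, gripper open.
Joint ranges: [-168.41, 168.41], [-55.51, 124.54], [10.69, 146.95], [-70.63, 250.63], [1, 178], [-165.06, 165.06]. Speed limits (degrees/s): [136.94, 136.94, 172.46, 180, 180, 180].

INTERFACE

Orientations are given as [roll, pitch, yaw] about the fixed x, y, z axes, in that order (R = Rz(yaw) Ry(pitch) Rx(roll)).
In Python, from cell import read_state, read_camera, sign_off, cut_out, mark_of gives the robot as it stands. The module is installed in compiled form; this text tells all that it offers.
- The arm moves only by the shell command python3 -m pendant 'ROWS'. ROWS is JSON, a list that holds one entry, the list of rows, each a list of 7 numbers: the gripper's target within -1 to 1 (fully open at 1, half-way at 0, shut at -1), then the shift along the world's x, y, z in m, then the turn, a rotation vector about the world's x, y, z in degrees. In form: [[[grip, x, y, z, ax, ay, az], ...]]. A call has 1 to 8 rows; each row shifts and turns the commanded pose from where the row before left it; what a row does not reach is not made up. A row lasts 1/10 s, in which the tool goes at most 50 mm and 8.59 degrees, less where a joint would pass 70% of its speed; a pose out of reach is approached as far as the arm can. A call is refused whole if a number of a shift passes 0.05 or a number of a turn 8.59, either way. A call with a gripper value outside its range is refused whole. The fingers move at their own pace and stop on an object; the grip force is fixed at half the most. Time passes only in rows, so rows that do not move let the fingers close. It gives the time, the measured TCP pose, the force, the opening and the grip force at its end, in the units of the state.
- read_state(): the state, without advancing time (a new reading comes with each control period).
- read_camera(name): name is "scene" or "side" or "wrist"; returns a dict with "frame" (420x560x3 uint8, red, green, blue), "fx", "fy", "cx", "cy" (pixels), "k1" (the pictures are not rectified: a ray, as slopes to the right and down, at radius r is drawn at 1 + k1 r^2 times it, then the intrinsics apply), "position" and "attitude" of the camera in the world. Camera axes: x right, y up, looking along -z (the intrinsics and any distortion apply to the point x, -y, -z); pixel columns grow to the right and rows downward; lengths in m; the calibration is good to about 2 mm. A picture is of the moment at which its call begins. There is no depth.
- sign_off(): hands the job in; it is judged then, once.
Trained networks look in a picture, given as the dict that the camera call returned (one of the last four; its "shot" number tells which), for a name from the list of things; names that differ only in an ending like _2 or _b are one class to them, and where a whole thing is asked for, a point or a joint stands for the part that bears it (a point fixed in the world has none). Each returns a list of dicts, best first, with "score" (0 to 1); they miss things now and then, are a little off and sometimes report something else, mostly with a low value. They report only what shows in the picture. A call takes as long as a camera call.
- cut_out(picture, query): "mask" (420x560 bool, what is visible of it).
- mark_of(picture, query): "point" ([x, y, z] in m, in world coordinates, good to about 4 mm: a listed point, or the origin of a listed thing).
The state is a dict: "time": time; "qpos": joint angles; "dq": joint speeds; "tau": joint torques, N m; "ee_pos": TCP position; "ee_rot": TCP orientation; "force": force on the tool from outside, world axes, zero at the start; "ft_torque": the same for the moment, N m; "grip_width": opening from 0.0 (shut) to 1.0 (fully open); "grip_force": force on a finger pad.
Only numpy, scipy, OpenCV 4.12 (cv2) and the standard library are available. Lean on these libraries where they do the work, as an engineer would, in place of code of your own. Each camera call takes 0.05 s, during which the arm holds its last target. There are 200 camera calls.

## Working session

There is one attempt and no reset: what is moved stays moved. The work goes in short steps, Python scripts to look and compute and a shell command to move; the robot and the scene stay as the last step left them, time stands still between calls to the robot, and variables do not carry over. Pictures are saved under pics/ and viewed, at most 10 in all, crops included, and the job is handed in when it is done.

```bash
mkdir -p pics
cat > h.py <<'E'
import numpy as np, cv2
from cell import *
from scipy.spatial.transform import Rotation as R
def save(p,n): cv2.imwrite('pics/'+n,cv2.cvtColor(p['frame'],cv2.COLOR_RGB2BGR))
def rot(a):
    a=np.array(a,float)
    if a.shape==(3,3): return a
    return R.from_euler('xyz',a,degrees=True).as_matrix() if a.size==3 else R.from_quat(a).as_matrix()
def ray(p,u,v):
    K=np.array([[p['fx'],0,p['cx']],[0,p['fy'],p['cy']],[0,0,1.]])
    q=cv2.undistortPoints(np.array([[[u,v]]],float),K,np.array([p['k1'],0,0,0.]))[0,0]
    return rot(p['attitude'])@np.array([q[0],-q[1],-1])
def at_z(p,u,v,z):
    d=ray(p,u,v);o=np.array(p['position']);return o+d*(z-o[2])/d[2]
E
python3 - <<'E'
from h import *
print(read_state())
for c in ['scene','side','wrist']:
    p=read_camera(c);save(p,c+'0.png');print(c,{k:p[k] for k in p if k!='frame'})
    if c=='wrist':continue
    for q in ['plate','rod_a','float','float_grip','bin','bin_floor','nipple','v_block','square','coupling','elbow','cleaner','caliper']:
        print(q,[(np.round(m['point'],4).tolist(),round(m['score'],2)) for m in mark_of(p,q)[:4]])
E
```

```text
{'time': 0.0, 'qpos': array([-1.28002012e+01,  1.79595402e+01,  8.58554617e+01,  2.13512684e-03,
        7.62611143e+01, -1.28009071e+01]), 'dq': array([-0.04091921,  0.08356458, -0.00584972, -0.02660393, -0.03356577,
        0.0214914 ]), 'tau': array([-5.78409599e-04, -4.12261176e+01, -2.59742296e+01, -3.58453699e-04,
        4.11797926e-03, -1.23038126e-05]), 'ee_pos': array([5.24734429e-01, 5.46789952e-05, 2.30724681e-01]), 'ee_rot': array([-1.79926235e+02, -1.88864226e-02,  9.00001853e+01]), 'force': array([ 0.7730287 , -0.29846593, -0.28729296]), 'ft_torque': array([-0.00365379, -0.02369177, -0.02215107]), 'grip_force': 0.0, 'grip_width': 0.9974477344653928}
scene {'fx': 409.2047548127158, 'fy': 409.2047548127158, 'cx': 282.87759846733985, 'cy': 209.51237444932227, 'k1': 0.037270204221719526, 'position': array([ 1.03259553, -0.15809051,  0.81886306]), 'attitude': array([35.24347396, -0.07412102, 72.92265749]), 'shot': 1}
plate [([0.5917, 0.0179, -0.0006], 0.86)]
rod_a [([0.4967, -0.1238, 0.0859], 0.84), ([0.4994, 0.0174, 0.0877], 0.61), ([0.5122, 0.1655, 0.0845], 0.56)]
float [
[... 1165 characters left out ...]
0016], 0.7)]
bin [([0.5089, -0.397, -0.0022], 0.64)]
bin_floor [([0.5077, -0.3996, 0.002], 0.97)]
nipple [([0.6577, 0.0894, 0.0795], 0.67)]
v_block [([0.6992, 0.1973, 0.0761], 0.78)]
square [([0.7073, -0.1455, 0.074], 0.78)]
coupling [([0.6617, 0.3341, -0.0016], 0.53)]
elbow [([0.3417, -0.2398, 0.0001], 0.66)]
cleaner [([0.6651, -0.356, -0.0023], 0.77)]
caliper [([0.6903, 0.0113, 0.0759], 0.93), ([0.5036, -0.1185, 0.0822], 0.28)]
wrist {'fx': 311.0452796885664, 'fy': 311.0452796885664, 'cx': 281.18130098801385, 'cy': 207.3661750991617, 'k1': -0.06415724886366957, 'position': array([0.52472536, 0.06770158, 0.37409192]), 'attitude': array([-15.34119288,   0.01832731,  -0.02582241]), 'shot': 3}
```

View pics/scene0.png

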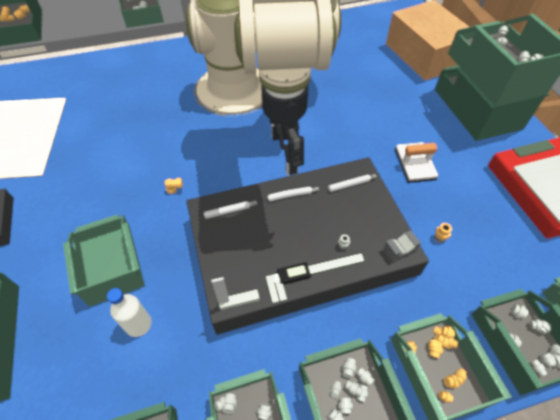

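View pics/side0.png

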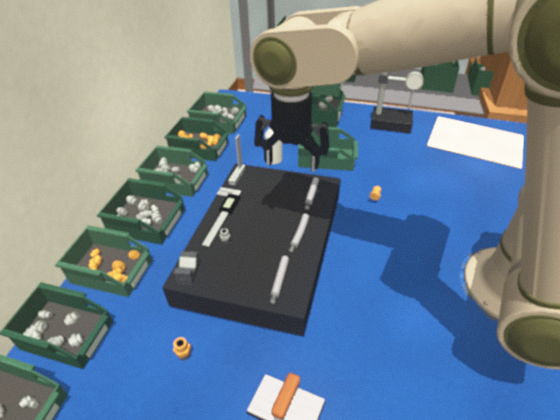

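Run:
```python
from h import *
for c in ['scene','side']:
    p=read_camera(c)
    for q,z in [('rod_a',.085),('plate',.077),('bin',.075),('float',.018)]:
        for m in cut_out(p,q)[:3]:
            k=m['mask'].astype(np.uint8)
            cs,_=cv2.findContours(k,cv2.RETR_EXTERNAL,cv2.CHAIN_APPROX_NONE)
            ct=max(cs,key=cv2.contourArea)
            P=np.array([at_z(p,*x,z)[:2] for x in ct[:,0]],np.float32)
            r=cv2.minAreaRect(P*1000)
            e=P.mean(0);u,s,v=np.linalg.svd(P-e)
            print(c,q,round(m['score'],2),'rect',np.round(r[0],0),np.round(r[1],0),round(r[2],1),'axis',np.round(np.degrees(np.arctan2(v[0,1],v[0,0])),1))
            if q=='plate': print(np.round(cv2.boxPoints(r)))
```

```text
scene rod_a 0.61 rect [499.  30.] [119.  22.] 87.7 axis -93.1
scene rod_a 0.56 rect [510. 171.] [ 22. 121.] 2.6 axis -87.3
scene rod_a 0.51 rect [607.  17.] [447. 319.] 90.0 axis -93.4
scene plate 0.69 rect [602.  20.] [324. 454.] 0.0 axis -93.7
[[ 440.  246.]
 [ 440. -207.]
 [ 764. -207.]
 [ 764.  247.]]
scene bin 0.7 rect [ 537. -392.] [197. 136.] 6.5 axis 12.9
scene float 0.58 rect [450. 397.] [112. 130.] 79.8 axis -26.7
scene float 0.2 rect [ 639. -366.] [125.  55.] 25.8 axis 28.0
side rod_a 0.8 rect [510. 170.] [ 17. 124.] 2.5 axis 92.2
side rod_a 0.68 rect [499.  27.] [129.  22.] 86.8 axis 86.2
side rod_a 0.55 rect [ 501. -116.] [130.  18.] 89.9 axis 90.6
side plate 0.75 rect [587.  38.] [489. 308.] 89.9 axis 97.0
[[ 432. -206.]
 [ 740. -206.]
 [ 741.  283.]
 [ 433.  283.]]
side bin 0.59 rect [ 460. -356.] [105. 234.] 1.7 axis 96.5
side float 0.97 rect [444. 373.] [132.  85.] 14.0 axis -173.3
side float 0.68 rect [742. 138.] [51. 94.] 12.0 axis 110.3
```

The scene view shows the three rods at about (230,209), (293,193) and (352,183), the float at (417,160), the bin at (103,258), the nipple at (344,241), and the V-block and square near the far edge. These agree with the network points. I'll move above the float and measure its yaw.

```bash
python3 -m pendant '[[[1,-0.011,0.05,0,0,0,0],[1,-0.011,0.05,0,0,0,0],[1,-0.011,0.05,0,0,0,0],[1,-0.011,0.05,0,0,0,0],[1,-0.011,0.05,0,0,0,0],[1,-0.011,0.05,0,0,0,0],[1,-0.011,0.05,0,0,0,0],[1,-0.007,0.037,0,0,0,0]]]'
python3 -m pendant '[[[1,0,0,0,0,0,0],[1,0,0,0,0,0,0]]]'
python3 - <<'E'
from h import *
for c in ['wrist','scene','side']:
    p=read_camera(c);save(p,c+'1.png')
    print(c,[(np.round(m['point'],4).tolist(),round(m['score'],2)) for q in ['float_grip','float'] for m in mark_of(p,q)[:1]])
    h=cv2.cvtColor(p['frame'],cv2.COLOR_RGB2HSV)
    fm=cut_out(p,'float')
    m=cv2.dilate(fm[0]['mask'].astype(np.uint8),np.ones((9,9))) if fm else 1
    k=((h[...,0]<18)&(h[...,1]>100)).astype(np.uint8)*m
    cs,_=cv2.findContours(k,cv2.RETR_EXTERNAL,cv2.CHAIN_APPROX_NONE)
    ct=max(cs,key=cv2.contourArea);print(cv2.contourArea(ct))
    P=np.array([at_z(p,*x,.062)[:2] for x in ct[:,0]],np.float32)*1000
    print(cv2.minAreaRect(P))
E
```

```text
time: 2.75
ee_pos: [0.4415, 0.3815, 0.2313]
ee_rot: [180.0, -0.0, 90.1]
force: [0.5, -0.7, 0.2]
grip_width: 0.999
grip_force: 0.0
time: 2.95
ee_pos: [0.4425, 0.3791, 0.231]
ee_rot: [-180.0, 0.0, 90.1]
force: [0.4, -0.5, -0.0]
grip_width: 0.999
grip_force: 0.0
wrist [([0.4432, 0.3887, 0.0518], 0.95), ([0.4423, 0.387, 0.0001], 0.98)]
1571.0
((441.1286315917969, 389.0805358886719), (77.89354705810547, 22.8627986907959), 80.16156768798828)
scene [([0.4417, 0.3869, 0.0557], 0.84), ([0.4413, 0.3839, 0.0038], 0.74)]
217.0
((444.4795227050781, 386.9599304199219), (77.77749633789062, 30.99577522277832), 77.25679779052734)
side [([0.4418, 0.3845, 0.0533], 0.58), ([0.4389, 0.3884, -0.0013], 0.84)]
558.0
((440.8655700683594, 391.3282470703125), (78.86553955078125, 22.972501754760742), 80.38507843017578)
```

View pics/wrist1.png

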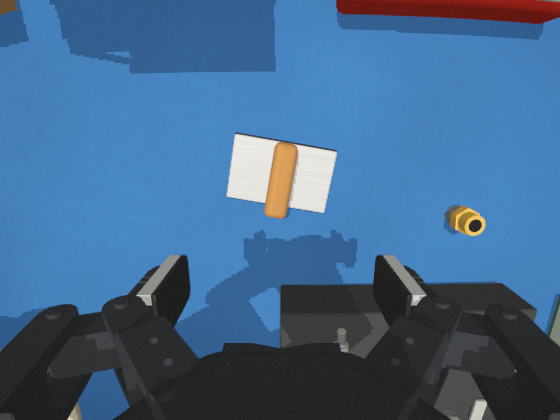

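Wrist view: the float is at (282,172) with the handle tilted, and its long axis is at 80° in the world. All cameras agree, so I'll turn −10° and descend to grasp.

```bash
python3 -m pendant '[[[1,0,0.0045,-0.025,0,0,-5],[1,-0.0005,0.0045,-0.025,0,0,-5],[1,0,0,-0.03,0,0,0],[1,0,0,-0.03,0,0,0],[1,0,0,-0.03,0,0,0],[1,0,0,-0.03,0,0,0],[1,0,0,-0.024,0,0,0],[1,0,0,0,0,0,0]]]'
python3 -m pendant '[[[-1,0,0,0,0,0,0],[-1,0,0,0,0,0,0],[-1,0,0,0,0,0,0],[-1,0,0,0,0,0,0],[-1,0,0,0,0,0,0],[-1,0,0,0,0,0,0],[-1,0,0,0,0,0,0],[-1,0,0,0,0,0,0]]]'
```

```text
time: 4.35
ee_pos: [0.4408, 0.3869, 0.0344]
ee_rot: [-179.7, 0.2, 80.0]
force: [0.2, -0.6, 0.6]
grip_width: 0.997
grip_force: 0.0
time: 5.15
ee_pos: [0.4428, 0.388, 0.0383]
ee_rot: [179.9, -0.1, 80.0]
force: [-1.1, -0.7, 7.0]
grip_width: 0.272
grip_force: 60.8
```

```bash
python3 -m pendant '[[[-1,0,0,0.03,0,0,0],[-1,0,0,0.04,0,0,0],[-1,0,0,0.045,0,0,5],[-1,0.01,-0.046,0.01,0,0,5],[-1,0.01,-0.046,0,0,0,0],[-1,0.01,-0.045,0,0,0,0],[-1,0.01,-0.045,0,0,0,0],[-1,0,-0.044,0,0,0,0]]]'
python3 -m pendant '[[[-1,0,0,0,0,0,0],[-1,0,0,0,0,0,0],[-1,0,0,0,0,0,0],[-1,0,0,0,0,0,0]]]'
python3 - <<'E'
from h import *
print(read_state()['ft_torque'])
for c in ['scene','side']:
    p=read_camera(c);save(p,c+'2.png')
    for q in ['float','rod_a','float_grip']:
        print(c,q,[(np.round(m['point'],4).tolist(),round(m['score'],2)) for m in mark_of(p,q)[:3]])
print(read_state()['force'],read_state()['ee_pos'])
E
```

```text
time: 5.95
ee_pos: [0.4825, 0.1598, 0.1619]
ee_rot: [-180.0, 0.0, 90.0]
force: [1.0, -0.4, -3.6]
grip_width: 0.271
grip_force: 60.1
time: 6.35
ee_pos: [0.482, 0.1628, 0.1621]
ee_rot: [-180.0, -0.0, 90.1]
force: [0.3, -0.3, -4.0]
grip_width: 0.273
grip_force: 60.0
[ 0.05912729 -0.03021391 -0.07784629]
scene float [([0.4848, 0.1613, 0.1268], 0.88)]
scene rod_a [([0.4949, -0.1213, 0.0873], 0.8), ([0.5144, 0.1621, 0.0855], 0.71), ([0.4985, 0.0177, 0.0846], 0.64)]
scene float_grip [([0.4832, 0.1613, 0.1807], 0.89)]
side float [([0.4806, 0.159, 0.1246], 0.86)]
side rod_a [([0.5104, 0.1628, 0.0862], 0.51)]
side float_grip [([0.4819, 0.1576, 0.1802], 0.95)]
[ 0.43072847 -0.58899517 -3.98321801] [0.48227368 0.16194687 0.16227983]
```

View pics/side2.png

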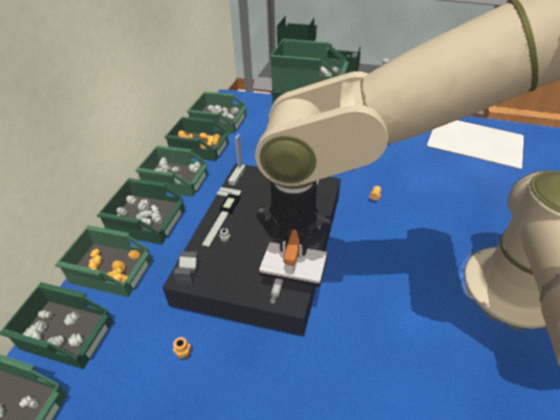

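The side view shows the float level over the first rod, with the stub visible at (276,290). I'll lower it towards contact.

```bash
python3 -m pendant '[[[-1,0,0,-0.012,0,0,0],[-1,0,0,-0.006,0,0,0],[-1,0,0,-0.003,0,0,0],[-1,0,0,-0.002,0,0,0],[-1,0,0,-0.001,0,0,0],[-1,0,0,-0.001,0,0,0],[-1,0,0,0,0,0,0]]]'; python3 -m pendant '[[[-1,0,0,-0.0005,0,0,0],[-1,0,0,-0.0005,0,0,0],[-1,0,0,0,0,0,0]]]'
```

```text
time: 7.45
ee_pos: [0.4823, 0.1618, 0.1373]
ee_rot: [180.0, -0.0, 90.0]
force: [-0.0, -0.0, -3.2]
grip_width: 0.271
grip_force: 59.9
time: 7.75
ee_pos: [0.4823, 0.1618, 0.1363]
ee_rot: [180.0, -0.0, 90.0]
force: [0.0, -0.9, -4.0]
grip_width: 0.27
grip_force: 59.9
```

```bash
for i in 1; do python3 -m pendant '[[[-1,0,0,-0.0005,0,0,0],[-1,0,0,-0.0005,0,0,0],[-1,0,0,0,0,0,0]]]' | grep -E "pos|force: \["; python3 -m pendant '[[[-1,0,0,-0.0005,0,0,0],[-1,0,0,-0.0005,0,0,0],[-1,0,0,0,0,0,0]]]'| grep -E "pos|force: \["; done
```

```text
ee_pos: [0.4823, 0.1618, 0.1352]
force: [-0.3, 0.5, -4.3]
ee_pos: [0.4822, 0.1618, 0.1342]
force: [-0.3, 0.1, -3.9]
```

```bash
python3 -m pendant '[[[-1,0,0,-0.0005,0,0,0],[-1,0,0,0,0,0,0]]]'
```

```text
time: 8.55
ee_pos: [0.4823, 0.1618, 0.1337]
ee_rot: [-180.0, 0.0, 90.0]
force: [-0.7, -0.7, -4.5]
grip_width: 0.269
grip_force: 59.9
```

```bash
python3 -m pendant '[[[-1,0,0,-0.0005,0,0,0],[-1,0,0,0,0,0,0]]]'| grep -E "pos|force: \["; python3 -m pendant '[[[-1,0,0,-0.0005,0,0,0],[-1,0,0,0,0,0,0]]]'| grep -E "pos|force: \["
```

```text
ee_pos: [0.4823, 0.1618, 0.1332]
force: [0.1, -0.8, -3.9]
ee_pos: [0.4823, 0.1618, 0.1327]
force: [-0.1, 0.4, -3.8]
```

```bash
python3 -m pendant '[[[-1,0,0,-0.0005,0,0,0],[-1,0,0,0,0,0,0]]]'| grep -E "pos|force: \["; python3 -m pendant '[[[-1,0,0,-0.0005,0,0,0],[-1,0,0,0,0,0,0]]]'| grep -E "pos|force: \["
```

```text
ee_pos: [0.4823, 0.1618, 0.1322]
force: [0.5, -0.7, -3.7]
ee_pos: [0.4823, 0.1618, 0.1317]
force: [0.2, 0.2, -3.7]
```

```bash
python3 -m pendant '[[[-1,0,0,-0.0005,0,0,0],[-1,0,0,0,0,0,0]]]'| grep -E "pos|force: \["; python3 -m pendant '[[[-1,0,0,-0.0005,0,0,0],[-1,0,0,0,0,0,0]]]'| grep -E "pos|force: \["
```

```text
ee_pos: [0.4824, 0.1618, 0.1314]
force: [-0.5, -0.2, -3.5]
ee_pos: [0.4827, 0.1618, 0.1312]
force: [0.0, -0.1, 0.6]
```

Contact is at TCP z ≈ 0.1315 with a push of about 4.4 N. I'll roll in small steps and watch the force.

```bash
python3 -m pendant '[[[-1,0.002,0.0001,0,0,0,0],[-1,0.002,0.0001,0,0,0,0]]]'| grep -E "pos|force: \["; python3 -m pendant '[[[-1,0.002,0.0001,0,0,0,0],[-1,0.002,0.0001,0,0,0,0]]]'| grep -E "pos|force: \["
```

```text
ee_pos: [0.4867, 0.1619, 0.1311]
force: [-0.6, -2.4, 1.4]
ee_pos: [0.4908, 0.1621, 0.1311]
force: [1.0, -2.2, 2.8]
```

```bash
python3 -m pendant '[[[-1,0.002,0,0,0,0,0],[-1,0.002,0,0,0,0,0]]]'| grep -E "pos|force: \["; python3 -m pendant '[[[-1,0.002,0,0,0,0,0],[-1,0.001,0,0,0,0,0]]]'| grep -E "pos|force: \["
```

```text
ee_pos: [0.4947, 0.1622, 0.1311]
force: [-0.7, -1.5, 4.1]
ee_pos: [0.4977, 0.1623, 0.1311]
force: [-1.2, -1.5, 4.8]
```

```bash
python3 -m pendant '[[[-1,0.002,0,0.0003,0,0,0],[-1,0.002,0,0,0,0,0]]]'| grep -E "pos|force: \["; python3 -m pendant '[[[-1,0.002,0,0,0,0,0],[-1,0.002,0,0,0,0,0]]]'| grep -E "pos|force: \["
```

```text
ee_pos: [0.5014, 0.1623, 0.1311]
force: [0.2, 0.4, 3.5]
ee_pos: [0.5054, 0.1624, 0.1311]
force: [-0.6, 0.8, 2.7]
```

```bash
python3 -m pendant '[[[-1,0.002,0,0,0,0,0],[-1,0.002,0,0,0,0,0]]]'| grep -E "pos|force: \["; python3 -m pendant '[[[-1,0.002,0,0,0,0,0],[-1,0.002,0,0,0,0,0]]]'| grep -E "pos|force: \["; python3 -m pendant '[[[-1,0.002,0,0,0,0,0],[-1,0.002,0,0,0,0,0]]]'| grep -E "pos|force: \["
```

```text
ee_pos: [0.5094, 0.1624, 0.1311]
force: [-0.4, 1.2, 3.6]
ee_pos: [0.5134, 0.1625, 0.1311]
force: [0.4, 3.4, 3.3]
ee_pos: [0.5174, 0.1625, 0.1311]
force: [-1.2, 3.6, 3.2]
```

```bash
python3 -m pendant '[[[-1,0.003,0.0002,0,0,0,0],[-1,0.003,0.0002,0,0,0,0],[-1,0.003,0.0002,0,0,0,0],[-1,0.003,0.0002,0,0,0,0],[-1,0.003,0.0002,0,0,0,0]]]'| grep -E "pos|force: \["; python3 -m pendant '[[[-1,0.003,0.0001,0,0,0,0],[-1,0.003,0.0001,0,0,0,0],[-1,0.003,0.0001,0,0,0,0],[-1,0.003,0.0001,0,0,0,0],[-1,0.003,0.0001,0,0,0,0]]]'| grep -E "pos|force: \["
```

```text
ee_pos: [0.5326, 0.1631, 0.1311]
force: [-0.3, 1.8, 3.8]
ee_pos: [0.5475, 0.1636, 0.1311]
force: [-0.1, 2.4, 4.2]
```

```bash
python3 -m pendant '[[[-1,0.004,0.0002,0,0,0,0],[-1,0.004,0.0002,0,0,0,0],[-1,0.004,0.0002,0,0,0,0],[-1,0.004,0.0002,0,0,0,0],[-1,0.004,0.0001,0,0,0,0]]]'| grep -E "pos|force: \["; python3 -m pendant '[[[-1,0.004,0.0001,0,0,0,0],[-1,0.004,0.0001,0,0,0,0],[-1,0.004,0.0001,0,0,0,0],[-1,0.004,0.0001,0,0,0,0],[-1,0.004,0.0001,0,0,0,0]]]'| grep -E "pos|force: \["
```

```text
ee_pos: [0.5677, 0.1644, 0.1311]
force: [-0.6, 0.3, 3.9]
ee_pos: [0.5876, 0.1651, 0.1311]
force: [-1.0, -0.7, 3.8]
```

```bash
python3 -m pendant '[[[-1,0,0,0.01,0,0,0],[-1,-0.01,0,0.01,0,0,0],[-1,-0.027,-0.035,0.001,0,0,0],[-1,-0.027,-0.037,0,0,0,0],[-1,-0.027,-0.037,0,0,0,0],[-1,-0.027,-0.037,0,0,0,0],[-1,0,0,0,0,0,0],[-1,0,0,0,0,0,0]]]'
python3 - <<'E'
from h import *
for c in ['scene','side']:
    p=read_camera(c);save(p,c+'3.png')
    for q in ['float','rod_a']:
        print(c,q,[(np.round(m['point'],4).tolist(),round(m['score'],2)) for m in mark_of(p,q)[:3]])
E
```

```text
time: 14.35
ee_pos: [0.469, 0.0187, 0.1523]
ee_rot: [180.0, -0.0, 89.9]
force: [0.7, -0.0, -3.7]
grip_width: 0.268
grip_force: 60.8
scene float [([0.4713, 0.0141, 0.118], 0.73)]
scene rod_a [([0.499, -0.1228, 0.0824], 0.79), ([0.5665, 0.1636, 0.0872], 0.75)]
side float [([0.4669, 0.0176, 0.1154], 0.75), ([0.5005, -0.1213, 0.0834], 0.45)]
side rod_a [([0.5607, 0.1631, 0.0852], 0.92), ([0.5026, -0.1199, 0.0814], 0.56), ([0.666, -0.3564, -0.0018], 0.54)]
```

```bash
python3 -m pendant '[[[-1,0,0,-0.01,0,0,0],[-1,0,0,-0.005,0,0,0],[-1,0,0,-0.002,0,0,0],[-1,0,0,0,0,0,0]]]'| grep -E "pos|force: \[";  python3 -m pendant '[[[-1,0,0,-0.0007,0,0,0],[-1,0,0,0,0,0,0]]]'| grep -E "pos|force: \["; python3 -m pendant '[[[-1,0,0,-0.0007,0,0,0],[-1,0,0,0,0,0,0]]]'| grep -E "pos|force: \["
```

```text
ee_pos: [0.4691, 0.0192, 0.1346]
force: [0.3, 0.1, -4.2]
ee_pos: [0.4694, 0.0191, 0.1345]
force: [0.5, -0.5, -3.9]
ee_pos: [0.4693, 0.0191, 0.1337]
force: [-1.3, -0.1, -3.9]
```

```bash
python3 -m pendant '[[[-1,0,0,-0.0007,0,0,0],[-1,0,0,0,0,0,0]]]'| grep -E "pos|force: \["; python3 -m pendant '[[[-1,0,0,-0.0007,0,0,0],[-1,0,0,0,0,0,0]]]'| grep -E "pos|force: \["
```

```text
ee_pos: [0.4693, 0.0191, 0.1329]
force: [0.5, 0.7, -4.5]
ee_pos: [0.4693, 0.0191, 0.1322]
force: [-0.4, 0.8, -4.6]
```

```bash
python3 -m pendant '[[[-1,0,0,-0.0004,0,0,0],[-1,0,0,0,0,0,0]]]'| grep -E "pos|force: \["
```

```text
ee_pos: [0.4693, 0.0191, 0.1319]
force: [0.6, -0.2, -4.3]
```

```bash
python3 -m pendant '[[[-1,0,0,-0.0004,0,0,0],[-1,0,0,0,0,0,0]]]'| grep -E "pos|force: \["; python3 -m pendant '[[[-1,0,0,-0.0004,0,0,0],[-1,0,0,0,0,0,0]]]'| grep -E "pos|force: \["
```

```text
ee_pos: [0.4693, 0.0191, 0.1314]
force: [-0.4, -0.2, -3.2]
ee_pos: [0.4695, 0.0191, 0.1313]
force: [1.0, 0.2, -1.4]
```

```bash
python3 -m pendant '[[[-1,0.002,-0.0001,-0.0001,0,0,0],[-1,0.002,-0.0001,-0.0001,0,0,0]]]'| grep -E "pos|force: \["; python3 -m pendant '[[[-1,0.002,-0.0001,0,0,0,0],[-1,0.002,-0.0001,0,0,0,0]]]'| grep -E "pos|force: \["
```

```text
ee_pos: [0.4738, 0.0188, 0.1314]
force: [-1.1, -0.2, 4.2]
ee_pos: [0.478, 0.0186, 0.1316]
force: [-1.3, -0.9, 7.5]
```

```bash
python3 -m pendant '[[[-1,0.001,-0.0001,0.0006,0,0,0],[-1,0.002,-0.0001,0.0004,0,0,0]]]'| grep -E "pos|force: \["
```

```text
ee_pos: [0.4805, 0.0185, 0.132]
force: [-2.0, -1.5, 1.2]
```

```bash
python3 -m pendant '[[[-1,0.002,-0.0001,0.0002,0,0,0],[-1,0.002,-0.0001,0.0002,0,0,0]]]'| grep -E "pos|force: \["
```

```text
ee_pos: [0.4845, 0.0183, 0.1323]
force: [-0.6, -0.9, 1.7]
```

It's rising steadily (0.1313 → 0.1323 while holding force), so the middle rod is the bent one. I'll keep following it.

```bash
python3 -m pendant '[[[-1,0.002,-0.0001,0.0002,0,0,0],[-1,0.002,-0.0001,0.0002,0,0,0]]]'| grep -E "pos|force: \["; python3 -m pendant '[[[-1,0.002,-0.0001,0.0002,0,0,0],[-1,0.002,-0.0001,0.0001,0,0,0]]]'| grep -E "pos|force: \["
```

```text
ee_pos: [0.4884, 0.0181, 0.1326]
force: [-0.3, -0.7, 0.2]
ee_pos: [0.4923, 0.0179, 0.1328]
force: [0.5, -0.0, -1.6]
```

```bash
python3 -m pendant '[[[-1,0.002,-0.0001,-0.0001,0,0,0],[-1,0.002,-0.0001,-0.0002,0,0,0]]]'| grep -E "pos|force: \["; python3 -m pendant '[[[-1,0.002,-0.0001,-0.0002,0,0,0],[-1,0.002,-0.0001,-0.0001,0,0,0]]]'| grep -E "pos|force: \["
```

```text
ee_pos: [0.4965, 0.0177, 0.1327]
force: [-0.3, 0.0, 0.9]
ee_pos: [0.5007, 0.0174, 0.1326]
force: [0.5, -1.6, 2.6]
```

```bash
python3 -m pendant '[[[-1,0.002,-0.0001,0,0,0,0],[-1,0.002,-0.0001,0,0,0,0]]]'| grep -E "pos|force: \["; python3 -m pendant '[[[-1,0.002,-0.0001,-0.0001,0,0,0],[-1,0.002,-0.0001,-0.0001,0,0,0]]]'| grep -E "pos|force: \["
```

```text
ee_pos: [0.5046, 0.0172, 0.1325]
force: [0.4, -1.2, 1.7]
ee_pos: [0.5086, 0.017, 0.1323]
force: [-0.4, -1.6, 1.5]
```

```bash
python3 -m pendant '[[[-1,0.002,-0.0001,-0.0001,0,0,0],[-1,0.002,-0.0001,-0.0002,0,0,0]]]'| grep -E "pos|force: \["; python3 -m pendant '[[[-1,0.002,-0.0001,-0.0001,0,0,0],[-1,0.002,-0.0001,-0.0001,0,0,0]]]'| grep -E "pos|force: \["
```

```text
ee_pos: [0.5125, 0.0168, 0.132]
force: [-0.8, -2.2, 2.8]
ee_pos: [0.5165, 0.0167, 0.1317]
force: [0.3, -2.6, 1.4]
```

```bash
python3 -m pendant '[[[-1,0.002,0,-0.0001,0,0,0],[-1,0.002,0,-0.0001,0,0,0]]]'| grep -E "pos|force: \["; python3 -m pendant '[[[-1,0.002,0,0,0,0,0],[-1,0.002,0,0,0,0,0]]]'| grep -E "pos|force: \["
```

```text
ee_pos: [0.5204, 0.0167, 0.1314]
force: [-0.4, -2.2, 1.3]
ee_pos: [0.5242, 0.0168, 0.1312]
force: [-0.0, -1.6, -1.3]
```

```bash
python3 -m pendant '[[[-1,0.002,0,-0.0001,0,0,0],[-1,0.002,0,-0.0001,0,0,0]]]'| grep -E "pos|force: \["; python3 -m pendant '[[[-1,0.002,0,0,0,0,0],[-1,0.002,0,0,0,0,0]]]'| grep -E "pos|force: \["
```

```text
ee_pos: [0.5284, 0.0167, 0.1313]
force: [-0.8, -2.4, 2.8]
ee_pos: [0.5325, 0.0166, 0.1315]
force: [-0.7, -1.6, 2.6]
```

```bash
python3 -m pendant '[[[-1,0.002,0,0.0001,0,0,0],[-1,0.002,0,0.0002,0,0,0]]]'| grep -E "pos|force: \["; python3 -m pendant '[[[-1,0.002,0,0.0002,0,0,0],[-1,0.002,0,0.0002,0,0,0]]]'| grep -E "pos|force: \["
```

```text
ee_pos: [0.5365, 0.0166, 0.1317]
force: [-0.4, -3.1, 3.3]
ee_pos: [0.5404, 0.0167, 0.1319]
force: [-0.5, -2.6, 0.5]
```

```bash
python3 -m pendant '[[[-1,0.002,0,0.0001,0,0,0],[-1,0.002,0,0.0001,0,0,0]]]'| grep -E "pos|force: \["; python3 -m pendant '[[[-1,0.002,0,0,0,0,0],[-1,0.002,0,0,0,0,0]]]'| grep -E "pos|force: \["
```

```text
ee_pos: [0.5444, 0.0168, 0.132]
force: [-0.3, -1.8, 0.7]
ee_pos: [0.5484, 0.0168, 0.132]
force: [-0.0, -2.0, 0.1]
```

```bash
python3 -m pendant '[[[-1,0.002,0,-0.0001,0,0,0],[-1,0.002,0,-0.0001,0,0,0]]]'| grep -E "pos|force: \["; python3 -m pendant '[[[-1,0.002,0,-0.0001,0,0,0],[-1,0.002,0,-0.0001,0,0,0]]]'| grep -E "pos|force: \["; python3 -m pendant '[[[-1,0.002,0,0,0,0,0],[-1,0.002,0,-0.0001,0,0,0]]]'| grep -E "pos|force: \["
```

```text
ee_pos: [0.5525, 0.0167, 0.132]
force: [-0.7, -2.3, 1.1]
ee_pos: [0.5566, 0.0166, 0.1319]
force: [-1.7, -2.6, 2.4]
ee_pos: [0.5605, 0.0166, 0.1318]
force: [0.1, -2.2, 1.9]
```

```bash
python3 -m pendant '[[[-1,0.0025,0,-0.0001,0,0,0],[-1,0.0025,0,-0.0001,0,0,0]]]'| grep -E "pos|force: \["; python3 -m pendant '[[[-1,0.0025,0,-0.0001,0,0,0],[-1,0.0025,0,-0.0001,0,0,0],[-1,0.0025,0,-0.0001,0,0,0],[-1,0.0025,0,-0.0001,0,0,0]]]'| grep -E "pos|force: \["
```

```text
ee_pos: [0.5656, 0.0167, 0.1315]
force: [-0.7, -2.4, 2.0]
ee_pos: [0.5755, 0.0167, 0.1311]
force: [-0.6, -4.4, 3.1]
```

```bash
python3 -m pendant '[[[-1,0,0,0.01,0,0,0],[-1,-0.01,0,0.008,0,0,0],[-1,-0.024,-0.035,0.001,0,0,0],[-1,-0.024,-0.035,0,0,0,0],[-1,-0.024,-0.035,0,0,0,0],[-1,-0.024,-0.033,0,0,0,0],[-1,0,0,0,0,0,0],[-1,0,0,0,0,0,0]]]'
python3 - <<'E'
from h import *
for c in ['scene','side']:
    p=read_camera(c);save(p,c+'4.png')
    for q in ['float','rod_a']:
        print(c,q,[(np.round(m['point'],4).tolist(),round(m['score'],2)) for m in mark_of(p,q)[:3]])
E
```

```text
time: 22.45
ee_pos: [0.4687, -0.1213, 0.1506]
ee_rot: [180.0, -0.0, 89.9]
force: [-0.3, -0.4, -4.5]
grip_width: 0.272
grip_force: 61.0
scene float [([0.4663, -0.1238, 0.1171], 0.68)]
scene rod_a [([0.5639, 0.1639, 0.0849], 0.81), ([0.5494, 0.0172, 0.0863], 0.69), ([0.4989, -0.1246, 0.0858], 0.45)]
side float [([0.4671, -0.1215, 0.1127], 0.84)]
side rod_a [([0.5492, 0.0175, 0.0819], 0.78), ([0.5624, 0.165, 0.0874], 0.76), ([0.5057, -0.1196, 0.0844], 0.56)]
```

```bash
python3 -m pendant '[[[-1,0,0,-0.01,0,0,0],[-1,0,0,-0.005,0,0,0],[-1,0,0,-0.001,0,0,0],[-1,0,0,0,0,0,0]]]'| grep -E "pos|force: \["
```

```text
ee_pos: [0.4692, -0.1212, 0.1338]
force: [0.5, -0.0, -4.3]
```

```bash
python3 -m pendant '[[[-1,0,0,-0.001,0,0,0],[-1,0,0,-0.0005,0,0,0],[-1,0,0,0,0,0,0]]]'| grep -E "pos|force: \["; python3 -m pendant '[[[-1,0,0,-0.0004,0,0,0],[-1,0,0,0,0,0,0]]]'| grep -E "pos|force: \["; python3 -m pendant '[[[-1,0,0,-0.0003,0,0,0],[-1,0,0,0,0,0,0]]]'| grep -E "pos|force: \["
```

```text
ee_pos: [0.4693, -0.1213, 0.1326]
force: [-0.1, 0.1, -4.4]
ee_pos: [0.4693, -0.1213, 0.1322]
force: [0.1, -0.2, -3.3]
ee_pos: [0.4693, -0.1213, 0.1319]
force: [0.1, -0.0, -4.6]
```

```bash
python3 -m pendant '[[[-1,0,0,-0.0004,0,0,0],[-1,0,0,0,0,0,0]]]'| grep -E "pos|force: \["; python3 -m pendant '[[[-1,0,0,-0.0003,0,0,0],[-1,0,0,0,0,0,0]]]'| grep -E "pos|force: \["; python3 -m pendant '[[[-1,0,0,-0.0003,0,0,0],[-1,0,0,0,0,0,0]]]'| grep -E "pos|force: \["
```

```text
ee_pos: [0.4693, -0.1213, 0.1315]
force: [-0.8, -0.1, -4.3]
ee_pos: [0.4694, -0.1213, 0.1313]
force: [0.3, 1.2, -2.9]
ee_pos: [0.4696, -0.1213, 0.1312]
force: [0.1, 0.1, -0.3]
```

```bash
python3 -m pendant '[[[-1,0.002,0,0,0,0,0],[-1,0.002,0,0,0,0,0]]]'| grep -E "pos|force: \["; python3 -m pendant '[[[-1,0.002,0,0,0,0,0],[-1,0.002,0,0,0,0,0]]]'| grep -E "pos|force: \["
```

```text
ee_pos: [0.4736, -0.1214, 0.1311]
force: [0.3, -0.0, 0.8]
ee_pos: [0.4777, -0.1214, 0.1311]
force: [0.0, -0.7, 2.9]
```

```bash
python3 -m pendant '[[[-1,0.002,0,0,0,0,0],[-1,0.002,0,0,0,0,0]]]'| grep -E "pos|force: \["
```

```text
ee_pos: [0.4816, -0.1214, 0.1311]
force: [-0.5, 0.1, 3.2]
```

```bash
python3 -m pendant '[[[-1,0.002,0,0.0001,0,0,0],[-1,0.002,0,0.0001,0,0,0]]]'| grep -E "pos|force: \["; python3 -m pendant '[[[-1,0.002,0,0,0,0,0],[-1,0.002,0,0,0,0,0]]]'| grep -E "pos|force: \["; python3 -m pendant '[[[-1,0.002,0,0,0,0,0],[-1,0.002,0,0,0,0,0]]]'| grep -E "pos|force: \["
```

```text
ee_pos: [0.4855, -0.1213, 0.1311]
force: [-0.6, -0.7, 2.0]
ee_pos: [0.4895, -0.1214, 0.1311]
force: [-1.0, -1.7, 1.9]
ee_pos: [0.4935, -0.1214, 0.1311]
force: [-0.3, 0.1, 2.7]
```

Straight: the height holds at 0.1311. I'll complete the turn.

```bash
python3 -m pendant '[[[-1,0.003,0,0,0,0,0],[-1,0.003,0,0,0,0,0],[-1,0.003,0,0,0,0,0],[-1,0.003,0,0,0,0,0],[-1,0.003,0,0,0,0,0]]]'| grep -E "pos|force: \["; python3 -m pendant '[[[-1,0.003,0,0,0,0,0],[-1,0.003,0,0,0,0,0],[-1,0.003,0,0,0,0,0],[-1,0.003,0,0,0,0,0],[-1,0.003,0,0,0,0,0]]]'| grep -E "pos|force: \["
```

```text
ee_pos: [0.5086, -0.1213, 0.1311]
force: [-0.4, -0.7, 3.1]
ee_pos: [0.5236, -0.1213, 0.1311]
force: [-0.1, -1.2, 3.8]
```

```bash
python3 -m pendant '[[[-1,0.004,0,0,0,0,0],[-1,0.004,0,0,0,0,0],[-1,0.004,0,0,0,0,0],[-1,0.004,0,0,0,0,0],[-1,0.004,0,0,0,0,0]]]'| grep -E "pos|force: \["; python3 -m pendant '[[[-1,0.004,0,0,0,0,0],[-1,0.004,0,0,0,0,0],[-1,0.004,0,0,0,0,0],[-1,0.004,0,0,0,0,0],[-1,0.004,0,0,0,0,0],[-1,0.004,0,0,0,0,0],[-1,0.004,0,0,0,0,0],[-1,0.004,0,0,0,0,0]]]'
```

```text
ee_pos: [0.5436, -0.1212, 0.1311]
force: [-0.6, 0.3, 4.1]
time: 27.95
ee_pos: [0.5756, -0.1211, 0.131]
ee_rot: [-180.0, -0.0, 90.0]
force: [-0.4, 2.6, 3.5]
grip_width: 0.271
grip_force: 62.0
```

```bash
python3 -m pendant '[[[-1,0,0,0.01,0,0,0],[-1,-0.005,0,0.015,0,0,0],[-1,-0.02,0.03,0.005,0,0,0],[-1,-0.02,0.042,0,0,0,0],[-1,-0.02,0.042,0,0,0,0],[-1,-0.02,0.042,0,0,0,0],[-1,-0.02,0.042,0,0,0,0],[-1,-0.02,0.042,0,0,0,0]]]' | grep -E "pos|force: \["
python3 -m pendant '[[[-1,-0.01,0.042,0,0,0,0],[-1,0,0.042,0,0,0,0],[-1,0,0.042,0,0,0,0],[-1,0,0.042,0,0,0,0],[-1,0,0.042,0,0,0,0],[-1,0,0.042,0,0,0,0],[-1,0,0.02,0,0,0,0],[-1,0,0,0,0,0,0]]]'
```

```text
ee_pos: [0.449, 0.1199, 0.162]
force: [0.4, 0.7, -4.2]
time: 29.55
ee_pos: [0.4395, 0.3926, 0.1615]
ee_rot: [180.0, -0.0, 90.2]
force: [0.7, 0.1, -4.4]
grip_width: 0.268
grip_force: 61.0
```

```bash
python3 -m pendant '[[[-1,0,0,-0.03,0,0,0],[-1,0,0,-0.03,0,0,0],[-1,0,0,-0.03,0,0,0],[-1,0,0,-0.02,0,0,0],[-1,0,0,-0.008,0,0,0],[-1,0,0,-0.002,0,0,0],[-1,0,0,0,0,0,0]]]' | grep -E "pos|force: \["
python3 -m pendant '[[[-1,0,0,-0.001,0,0,0],[-1,0,0,-0.001,0,0,0],[-1,0,0,0,0,0,0]]]'| grep -E "pos|force: \["
```

```text
ee_pos: [0.4408, 0.3906, 0.0422]
force: [1.5, 0.5, -3.3]
ee_pos: [0.4404, 0.3908, 0.0395]
force: [-0.0, 0.5, -4.0]
```

```bash
python3 -m pendant '[[[-1,0,0,-0.0005,0,0,0],[-1,0,0,-0.0005,0,0,0],[-1,0,0,0,0,0,0]]]'| grep -E "pos|force: \["
python3 -m pendant '[[[-1,0,0,-0.0005,0,0,0],[-1,0,0,0,0,0,0]]]'| grep -E "pos|force: \["
```

```text
ee_pos: [0.4404, 0.3908, 0.0385]
force: [-1.7, -3.0, 1.7]
ee_pos: [0.4404, 0.3907, 0.0385]
force: [-3.3, -4.0, 6.1]
```

```bash
python3 -m pendant '[[[1,0,0,0,0,0,0],[1,0,0,0,0,0,0],[1,0,0,0,0,0,0],[1,0,0,0,0,0,0],[1,0,0,0,0,0,0],[1,0,0,0.03,0,0,0],[1,0,0,0.05,0,0,0],[1,0,0,0.05,0,0,0]]]' | grep -E "pos|force: \[|width"
python3 -m pendant '[[[1,0.01,-0.042,0.03,0,0,0],[1,0.015,-0.045,0.02,0,0,0],[1,0.015,-0.045,0,0,0,0],[1,0.015,-0.045,0,0,0,0],[1,0.015,-0.045,0,0,0,0],[1,0.015,-0.045,0,0,0,0],[1,0.015,-0.045,0,0,0,0],[1,0.012,-0.045,0,0,0,0]]]' | grep -E "pos|force: \["
python3 -m pendant '[[[1,0,-0.02,0,0,0,0],[1,0,0,0,0,0,0],[1,0,0,0,0,0,0]]]'
python3 - <<'E'
from h import *
for c in ['wrist','scene','side']:
    p=read_camera(c);save(p,c+'5.png')
    print(c,[(q,np.round(m['point'],4).tolist(),round(m['score'],2)) for q in ['float','rod_a'] for m in mark_of(p,q)[:3]])
    for m in cut_out(p,'rod_a')[:3]:
        P=np.array([at_z(p,x,y,.087)[:2] for y,x in np.argwhere(m['mask'])],np.float32)*1000
        e=P.mean(0);v=np.linalg.svd(P-e,full_matrices=False)[2][0]
        print(c,round(m['score'],2),e.round(),np.degrees(np.arctan2(v[1],v[0])).round(1),cv2.minAreaRect(P)[1])
E
```

```text
ee_pos: [0.4399, 0.3905, 0.1688]
force: [0.8, 0.1, -0.2]
grip_width: 0.997
ee_pos: [0.5518, 0.0351, 0.2156]
force: [0.4, -0.5, -0.3]
time: 32.95
ee_pos: [0.5513, 0.0173, 0.2155]
ee_rot: [-180.0, -0.0, 90.0]
force: [0.0, 0.6, -0.6]
grip_width: 1.001
grip_force: 0.0
wrist [('rod_a', [0.5559, -0.1223, 0.0828], 0.8), ('rod_a', [0.5662, 0.1625, 0.0822], 0.65), ('rod_a', [0.5546, 0.019, 0.0836], 0.56)]
wrist 0.74 [564. 148.] -88.0 (15.215847969055176, 66.70277404785156)
wrist 0.7 [553.  26.] -93.2 (118.02169799804688, 17.39361572265625)
wrist 0.66 [554. -99.] -89.4 (86.09201049804688, 16.260713577270508)
scene [('float', [0.4398, 0.3865, 0.0005], 0.67), ('rod_a', [0.5518, 0.0136, 0.0871], 0.83), ('rod_a', [0.5509, -0.1269, 0.0842], 0.64), ('rod_a', [0.5683, 0.1629, 0.0832], 0.58)]
scene 0.56 [554.  24.] -93.3 (115.4984130859375, 23.217098236083984)
scene 0.56 [563. 168.] -88.1 (116.49310302734375, 21.827417373657227)
scene 0.5 [ 701. -157.] -125.0 (82.18095397949219, 65.9306640625)
side [('float', [0.4406, 0.3907, 0.0002], 0.56), ('rod_a', [0.5629, 0.1649, 0.086], 0.74), ('rod_a', [0.5517, -0.1231, 0.087], 0.62), ('rod_a', [0.548, 0.015, 0.0858], 0.56)]
side 0.89 [562. 174.] 92.3 (16.146135330200195, 118.96683502197266)
side 0.71 [552.  25.] 87.2 (120.03952026367188, 18.137807846069336)
side 0.68 [ 554. -107.] 91.9 (14.746781349182129, 123.02630615234375)
```

View pics/wrist5.png

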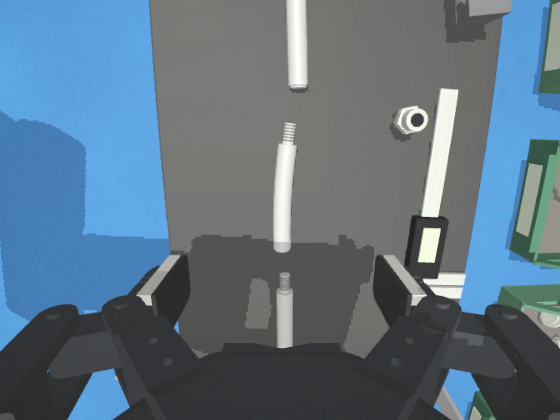

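View pics/scene5.png

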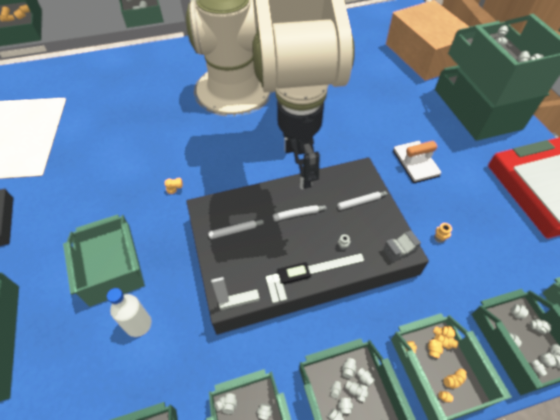

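The wrist view shows the middle rod at (285,195) visibly bowed; the float is on the bench at scene (417,160) and the rods are on the plate. I'll grasp the middle rod, 87° along its axis.

```bash
python3 -m pendant '[[[1,0.001,-0.001,-0.03,0,0,-3],[1,0,0,-0.03,0,0,0],[1,0,0,-0.03,0,0,0],[1,0,0,-0.025,0,0,0],[1,0,0,-0.012,0,0,0],[1,0,0,-0.004,0,0,0],[1,0,0,-0.003,0,0,0],[1,0,0,0,0,0,0]]]' | grep -E "pos|force: \[|width"
python3 -m pendant '[[[-1,0,0,0,0,0,0],[-1,0,0,0,0,0,0],[-1,0,0,0,0,0,0],[-1,0,0,0,0,0,0],[-1,0,0,0,0,0,0],[-1,0,0,0,0,0,0],[-1,0,0,0,0,0,0]]]'
```

```text
ee_pos: [0.5528, 0.016, 0.0823]
force: [0.8, -0.3, -0.6]
grip_width: 1.0
time: 35.05
ee_pos: [0.5526, 0.016, 0.0819]
ee_rot: [180.0, 0.0, 87.0]
force: [-1.1, 1.1, 4.9]
grip_width: 0.161
grip_force: 58.7
```

The opening of 13.7 mm is below the rod diameter, so the tips are gripping above the rod's axis. I'll reopen, go lower and regrip.

```bash
python3 -m pendant '[[[1,0,0,0,0,0,0],[1,0,0,0,0,0,0],[1,0,0,-0.002,0,0,0],[1,0,0,-0.002,0,0,0],[1,0,0,-0.001,0,0,0],[1,0,0,0,0,0,0]]]' | grep -E "pos|force: \[|width"
python3 -m pendant '[[[-1,0,0,0,0,0,0],[-1,0,0,0,0,0,0],[-1,0,0,0,0,0,0],[-1,0,0,0,0,0,0],[-1,0,0,0,0,0,0],[-1,0,0,0,0,0,0],[-1,0,0,0,0,0,0]]]'
```

```text
ee_pos: [0.5523, 0.0161, 0.0763]
force: [0.0, 0.1, 0.7]
grip_width: 1.001
time: 36.35
ee_pos: [0.5528, 0.016, 0.0774]
ee_rot: [179.9, 0.0, 87.0]
force: [-1.5, -0.2, 6.4]
grip_width: 0.157
grip_force: 59.6
```

```bash
python3 -m pendant '[[[-1,0,0,0.005,0,0,0],[-1,0,0,0.015,0,0,0],[-1,0,0,0.02,0,0,0],[-1,0,0,0.03,0,0,0],[-1,0,0,0.02,0,0,0],[-1,0,0,0,0,0,0]]]'
python3 - <<'E'
from h import *
p=read_camera('side');save(p,'side6.png')
cv2.imwrite('pics/side6c.png',cv2.resize(cv2.cvtColor(p['frame'][100:320,180:400],cv2.COLOR_RGB2BGR),(600,600),interpolation=2))
print([(q,np.round(m['point'],4).tolist(),round(m['score'],2)) for q in ['rod_a'] for m in mark_of(p,q)[:3]])
E
```

```text
time: 36.95
ee_pos: [0.5534, 0.0159, 0.1691]
ee_rot: [179.7, 0.0, 87.0]
force: [0.0, 0.6, -1.7]
grip_width: 0.161
grip_force: 58.6
[('rod_a', [0.5501, 0.016, 0.1769], 0.59), ('rod_a', [0.5615, 0.1635, 0.0873], 0.59), ('rod_a', [0.5542, -0.1214, 0.0839], 0.45)]
```

View pics/side6c.png

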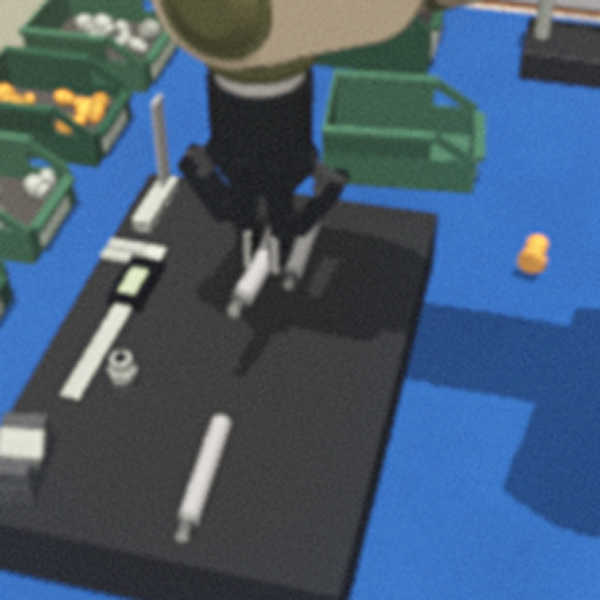

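The side view shows the rod held level in the fingers at (255,275) of the crop. Next I'll fit the bin's yaw, then carry the rod over with a quarter turn.

```bash
python3 - <<'E'
from h import *
from scipy.optimize import minimize
D=[]
for c in ['scene','side']:
    p=read_camera(c);m=cut_out(p,'bin')[0];D.append((p,m['mask']));print(c,m['score'],m['mask'].sum())
    print([(np.round(q['point'],4).tolist()) for q in mark_of(p,'bin_floor')[:1]])
def proj(p,X):
    q=(X-np.array(p['position']))@rot(p['attitude']);a=q[:,0]/-q[:,2];b=-q[:,1]/-q[:,2];s=1+p['k1']*(a*a+b*b)
    return np.stack([p['cx']+p['fx']*a*s,p['cy']+p['fy']*b*s],1)
def box(x0,x1,h): return np.array([[x,y,z] for x in(x0,x1) for y in(-.0575,.0575) for z in(0,h)])
def cost(t,which=(0,1)):
    Rz=R.from_euler('z',t[2],degrees=True).as_matrix();s=0
    for i in which:
        p,m=D[i]
        im=np.zeros(m.shape,np.uint8)
        for B in (box(-.085,.085,.041),box(-.034,.085,.075)):
            h=cv2.convexHull(proj(p,B@Rz.T+[t[0]/1e3,t[1]/1e3,0]).astype(np.float32))
            cv2.fillConvexPoly(im,np.round(h*16).astype(np.int32),1,shift=4)
        s+=1-(im.astype(bool)&m).sum()/(im.astype(bool)|m).sum()
    return s
for w in [(0,),(1,),(0,1)]:
    r=min((minimize(cost,[507,-397,a],args=(w,),method='Nelder-Mead',options=dict(initial_simplex=[[507,-397,a],[512,-397,a],[507,-392,a],[507,-397,a+8]])) for a in(-15,0,15)),key=lambda r:r.fun);print(w,r.x.round(1),r.fun)
E
python3 -m pendant '[[[-1,-0.002,-0.01,0.02,0,0,-8.5],[-1,-0.005,-0.04,0.01,0,0,-8.5],[-1,-0.005,-0.04,0,0,0,-8.5],[-1,-0.005,-0.04,0,0,0,-8.5],[-1,-0.005,-0.04,0,0,0,-8.5],[-1,-0.005,-0.04,0,0,0,-8.5],[-1,-0.005,-0.04,0,0,0,-8.5],[-1,-0.005,-0.04,0,0,0,-8.5]]]'
```

```text
scene 0.73 5231
[[0.5092, -0.3996, 0.0089]]
side 0.74 2306
[[0.5106, -0.3984, 0.0014]]
(0,) [ 503.4 -400.     5.1] 0.07686567164179103
(1,) [ 504.5 -401.8    4.7] 0.07054823629409268
(0, 1) [ 504.5 -401.4    4. ] 0.15348178893076725
time: 38.15
ee_pos: [0.5149, -0.2755, 0.1962]
ee_rot: [-180.0, 0.0, 18.6]
force: [0.3, -0.2, -2.1]
grip_width: 0.159
grip_force: 58.6
```

```bash
python3 -m pendant '[[[-1,-0.006,-0.042,0,0,0,-7],[-1,-0.006,-0.042,0,0,0,-6.6],[-1,-0.005,-0.04,0,0,0,0],[-1,0,0,0,0,0,0],[-1,0,0,0,0,0,0]]]'
python3 - <<'E'
from h import *
for c in ['scene','side']:
    p=read_camera(c);save(p,c+'7.png')
    print(c,[(q,np.round(m['point'],4).tolist(),round(m['score'],2)) for q in ['rod_a','bin_floor'] for m in mark_of(p,q)[:3]])
E
```

```text
time: 38.65
ee_pos: [0.498, -0.3983, 0.1957]
ee_rot: [-179.9, 0.0, 5.3]
force: [-0.1, 0.3, -1.9]
grip_width: 0.157
grip_force: 58.8
scene [('rod_a', [0.5491, -0.1225, 0.0833], 0.9), ('rod_a', [0.5682, 0.1647, 0.0864], 0.82), ('rod_a', [0.5125, -0.3982, 0.0076], 0.63), ('bin_floor', [0.5089, -0.4001, 0.006], 0.92), ('bin_floor', [0.6958, 0.193, 0.0766], 0.29)]
side [('rod_a', [0.5647, 0.1656, 0.0858], 0.58), ('rod_a', [0.4992, -0.399, 0.2012], 0.57), ('rod_a', [0.5556, -0.1223, 0.0827], 0.49), ('bin_floor', [0.5101, -0.3957, 0.0023], 0.71)]
```

View pics/scene7.png

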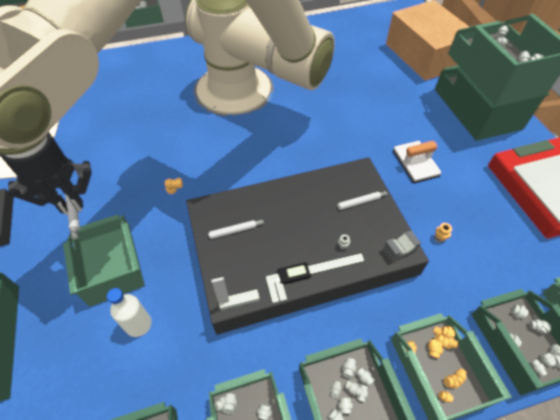

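The scene view shows the rod held over the bin at (73,220), aligned with the bin's length. I'll lower it in and release with a partial opening.

```bash
python3 -m pendant '[[[-1,0.002,-0.002,-0.04,0,0,0],[-1,0,0,-0.04,0,0,0],[-1,0,0,-0.035,0,0,0],[-1,0,0,-0.03,0,0,0],[-1,0,0,-0.02,0,0,0],[-1,0,0,-0.008,0,0,0],[-1,0,0,0,0,0,0]]]'
python3 -m pendant '[[[-0.4,0,0,0,0,0,0],[-0.4,0,0,0,0,0,0],[-0.4,0,0,0,0,0,0],[-0.4,0,0,0,0,0,0]]]'
```

```text
time: 39.65
ee_pos: [0.5004, -0.3994, 0.0231]
ee_rot: [-179.9, 0.0, 5.4]
force: [0.2, 0.0, -1.6]
grip_width: 0.158
grip_force: 58.8
time: 40.05
ee_pos: [0.5006, -0.4002, 0.0243]
ee_rot: [179.9, -0.0, 5.4]
force: [0.3, 0.4, 0.2]
grip_width: 0.3
grip_force: 0.0
```

```bash
python3 -m pendant '[[[-0.4,0,0,0.02,0,0,0],[-0.4,0,0,0.04,0,0,0],[-0.4,0,0,0.04,0,0,0],[-0.4,0,0,0.04,0,0,0],[-0.4,0,0,0.04,0,0,0],[-0.4,-0.02,0.03,0.02,0,0,0],[-0.4,-0.02,0.03,0,0,0,0],[-0.4,0,0,0,0,0,0]]]'
python3 - <<'E'
from h import *
for c in ['scene','side']:
    p=read_camera(c);save(p,c+'8.png')
    print(c,[(q,np.round(m['point'],4).tolist(),round(m['score'],2)) for q in ['rod_a','float'] for m in mark_of(p,q)[:3]])
E
```

```text
time: 40.85
ee_pos: [0.4589, -0.3369, 0.2244]
ee_rot: [-179.9, 0.0, 5.5]
force: [0.3, -0.4, -0.6]
grip_width: 0.301
grip_force: 0.0
scene [('rod_a', [0.5678, 0.1651, 0.0836], 0.72), ('rod_a', [0.5505, -0.1226, 0.084], 0.69), ('float', [0.4426, 0.3833, 0.0042], 0.69)]
side [('rod_a', [0.5577, 0.1607, 0.0877], 0.88), ('rod_a', [0.5585, -0.1211, 0.0859], 0.66), ('rod_a', [0.5007, -0.4019, 0.0103], 0.46), ('float', [0.4392, 0.3927, 0.0015], 0.8)]
```

View pics/scene8.png

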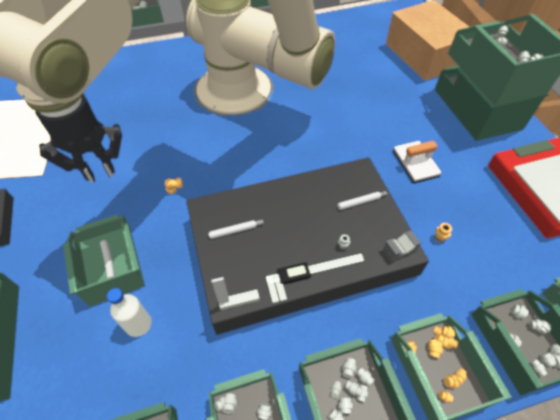

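The scene shows the bent rod in the bin at (107,258), the straight rods on the plate at (235,229) and (361,200), the float flat on the bench at (417,160), and the gripper clear. Handing the job in.

```bash
python3 -c "
from cell import *
print(sign_off())"
```

```text
the job is handed in; nothing more can be done
None
```

I rolled all three rods through a full turn, found the middle one bent, and put it in the green bin; the two straight rods are on the plate, the float is flat on the bench, and the job was handed in at about 41 s (no verdict was returned).

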